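Break a tight stopper free

ROBOT

A 6-joint arm with a two-finger parallel gripper is mounted at the origin on the work surface. World frame = base frame: x ahead of the robot, y to its left, z up, the work surface at z = 0. Lengths are in m, angles in rad, forces in N, time in s.
With the tool pointing down it reaches from about 0.25 to 0.725 m from the base axis. Payload 4 kg.
Tool frame: the origin (TCP) lies on the front face of the gripper's body, between the roots of the fingers; the fingertips stand 73 mm ahead of it and the grasp point (between the pads) lies 54 mm ahead of it; z points along the fingers, y is the line along which they close (so a half turn about z gives the same grasp; the last joint's range is limited). The gripper opens to 85 mm and grips with 20 to 120 N. Pads are 22 mm wide; open, the fingers measure 114 mm over their backs; the gripper's body (76 mm by 85 mm) begins 54 mm behind the grasp point. The pads swing forward as they close: fully open they stand 13 mm farther back than shut.
Start: joints at [-1.246, 0.241, 0.005, 1.335, 0, 1.571], TCP at [0.16, -0.474, 0.304] pointing down, gripper open.
Joint ranges: [-2.72, 2.72], [-1.05, 1.87], [-1.09, 1.28], [-1.99, 2.15], [-1.42, 1.44], [-3.14, 3.14]. Speed limits (rad/s): [2.79, 2.79, 3.14, 3.14, 3.14, 3.14].

INTERFACE

Orientations are given as a unit quaternion [x, y, z, w].
In Python, from workcell import bot gives the robot as it stands. The module is installed in compiled form; this text tells all that it offers.
- The arm moves only by the tool step_arm, never from a script. Its argument "rows" is a list of rows, each a list of 2 entries, a list of its own where there are three numbers: the shift along the tool's x, y, z in mm, then the turn about the tool's z in degrees. A call has 1 to 12 rows; each row is the pose to reach, as a shift and turn from the pose commanded when the call began, along the tool's axes at that moment; what a row does not reach only later rows make up. A row lasts 1/8 s, in which the tool goes at most 62.5 mm and 10.7 degrees, less where a joint would pass 70% of its speed; a pose out of reach is approached as far as the arm can. A call with a gripper value outside its range is refused whole. "claw" is the gripper's target within -1 to 1 (shut at 1, half-way at 0, fully open at -1), set as the call begins (left out, the last holds). The fingers move at their own pace and stop on an object; the grip force is fixed at half the most. Time passes only in rows, so rows that repeat a pose let the fingers close. It gives the time, the measured TCP pose, the force, the opening and the grip force at its end, in the units of the state.
- bot.get_obs(): the state, without advancing time (a new reading comes with each control period).
- bot.camera(name): name is "scene" or "top"; returns (picture, depth): 420x560x3 uint8, red, green, blue; 420x560 float32, m along the optical axis (not along the pixel's ray), 0 where there is no reading.
- bot.camera_params(name): a dict with "fx", "fy", "cx", "cy" (pixels), "pose" (4x4, takes a point from camera to world coordinates). Camera axes: x right, y up, looking along -z (the intrinsics and any distortion apply to the point x, -y, -z); pixel columns grow to the right and rows downward; lengths in m; the calibration is good to about 2 mm. A picture is of the moment at which its call begins. camera_params takes no time and is no camera call.
- bot.job_done(): hands the job in; it is judged then, once.
Trained networks look in the newest picture that a camera, given by its name, has taken for a name from the list of things; names that differ only in an ending like _2 or _b are one class to them, and where a whole thing is asked for, a point or a joint stands for the part that bears it (a point fixed in the world has none). Each returns a list of dicts, best first, with "score" (0 to 1); they miss things now and then, are a little off and sometimes report something else, mostly with a low value. They report only what shows in the picture. A call takes as long as a camera call. They do not tell look-alikes from the thing itself.
- bot.trace(target, camera): "pixels" (420x560 bool, what is visible of it) and "uv" ([column, row] in pixels, amid what is visible of it).
The state is a dict: "clock": time; "joint_pos": joint angles; "joint_vel": joint speeds; "tau": joint torques, N m; "eef_pos": TCP position; "tool_rot": TCP orientation; "ft_force": force on the tool from outside, world axes, zero at the start; "ft_torque": the same for the moment, N m; "grip_width": finger opening in m; "grasp_force": force on a finger pad.
Only numpy, scipy, OpenCV 4.12 (cv2) and the standard library are available. Lean on these libraries where they do the work, as an engineer would, in place of code of your own. Each camera call takes 0.05 s, during which the arm holds its last target. There are 200 camera calls.

TASK

Loosen the tight red paddle stopper of the amber bottle and take it out: grip its paddle, turn it about 25 degrees anticlockwise (seen from above), then back about 25 degrees clockwise past where it began, easing it upwards as it turns; keep it in the neck until both turns are done and do not lift the bottle out of its seat. Then lower the stopper into the white tray, let go of it there, and leave the other two bottles undisturbed.

Things in the scene. Friction and masses are not known exactly. Their poses are not given: they have to be found in the camera images.
- stopper_grip (a point): Red stopper in the amber bottle: centre of its upright paddle, a flat plate 12 mm thick (x, pinched from above), 36 mm wide (y), from 25 mm below to 21 mm above this point. Under it a round red flange, 36 mm across, from 25 to 30 mm below this point, rests on the bottle's mouth; below that a white plug 24 mm across goes 20 mm down into the neck (foot 50 mm below this point).
- stopper_wing (a point): Edge of the stopper's paddle, 18 mm along its +y from the paddle centre; starts within 3 degrees of the bottle's +y. Stopper about 60 g. A rubber seal in the neck holds it with 10 to 15 N against a straight pull, so the bottle (about 6 N) would come along; while it turns, rising about 3 mm per 45 degrees, it needs only a few N. Free after about 9 mm of rise.
- bottle_mouth (a point): Centre of the rim of the amber bottle's neck (37 mm across). Square bottle 60 mm wide, 112 mm high to this point, 0.6 kg, loose in a square well that lets it turn only about 3 degrees. Fixed blue holder, 90 x 310 mm, 50 mm high, three wells 98 mm apart in a row along its y, well floor 10 mm above the bench. Axes: z up, y along the row. Which well, and the yaw, vary.
- tray_in (a point): Centre of the inner floor of the white tray, fixed on the bench; floor 4 mm above the bench. Outside 150 mm (x) by 190 mm (y), walls 4 mm thick and 20 mm high. Empty; the stopper may end standing or lying in it.
- orange_bottle: Clear square bottle with a round orange screw cap (44 mm across), in another well; origin under its centre; 60 mm wide, 124 mm high. To be left alone.
- green_bottle: Amber square bottle with a round green screw cap (44 mm across), in another well; origin under its centre; 60 mm wide, 124 mm high. To be left alone.
Mind the look-alikes: they are no part of the job. Of the things shaped like the part that bears stopper_grip, the red one is meant.

How it is judged:
By the outcome, as a careful person would: the job done as asked, in the order asked, and still so for the second after the job is handed in, with the robot touching nothing.
It also fails if it takes over 54 s, if anything falls off the work surface, if the arm or the gripper's body presses on something with over 40 N, if the wrist force passes 120 N, or if a joint passes its speed limit or range.

## Working session

There is one attempt and no reset: what is moved stays moved. The work goes in short steps, Python scripts to look and compute and a tool call to move; the robot and the scene stay as the last step left them, time stands still between calls to the robot, and variables do not carry over. Pictures are saved under pics/ and viewed, at most 10 in all, crops included, and the job is handed in when it is done.

Besides the shell and the picture viewer there is one more tool, called after ">>>" as name(argument=value, ...), one argument or row to a line, values as JSON. step_arm: Moves the arm, as the interface text tells. Its arguments: {"type":"object","properties":{"rows":{"type":"array"},"claw":{"type":"number"}},"required":["rows"]}

```bash
mkdir -p pics
cat > h.py <<'E'
import numpy as np, cv2
from workcell import bot
def look(cam,name=None):
    im,d=bot.camera(cam)
    if name: cv2.imwrite(f'pics/{name}.png',cv2.cvtColor(im,cv2.COLOR_RGB2BGR))
    p=bot.camera_params(cam); T=np.array(p['pose'])
    v,u=np.mgrid[:420,:560]
    P=np.stack([(u-p['cx'])/p['fx']*d,-(v-p['cy'])/p['fy']*d,-d],-1)
    return im,d,P@T[:3,:3].T+T[:3,3]
E
python3 - <<'E'
from h import *
p={k:v for k,v in bot.camera_params('top').items()};print(p, bot.camera_params('scene'))
o=bot.get_obs();print(o['clock'],o['eef_pos'],o['tool_rot'])
D={c:look(c,c+'0') for c in('top','scene')}
for c in D:
  im,d,W=D[c]
  for t in ['stopper_grip','orange_bottle','green_bottle','tray_in','bottle_mouth']:
    for r in bot.trace(t,c)[:3]:
      m=r['pixels']&(d>0); Q=W[m]
      if len(Q): print(c,t,round(r['score'],2),np.round(r['uv']),m.sum(),im[m].mean(0).round(),np.median(Q,0).round(3),np.percentile(Q,98,0).round(3),np.percentile(Q,2,0).round(3))
a=np.hstack([cv2.imread('pics/top0.png'),cv2.imread('pics/scene0.png')]);cv2.imwrite('pics/both0.png',cv2.resize(a,(800,300)))
E
```

```text
{'fx': 443.7259403084595, 'fy': 443.7259403084595, 'cx': 280.7271880676483, 'cy': 208.49197251976713, 'pose': array([[ 0.01556362,  0.98275329, -0.18426542,  0.36999878],
       [-0.99965779,  0.01141841, -0.02353567,  0.05194338],
       [-0.02102574,  0.18456866,  0.98259469,  0.90959012],
       [ 0.        ,  0.        ,  0.        ,  1.        ]])} {'fx': 384.61894046164844, 'fy': 384.61894046164844, 'cx': 275.4030099877214, 'cy': 206.94499727725943, 'pose': array([[-0.85878972, -0.29804886,  0.41670985,  0.79337331],
       [ 0.51229286, -0.49001179,  0.70529744,  0.53246012],
       [-0.00602036,  0.81917967,  0.57350539,  0.50659254],
       [ 0.        ,  0.        ,  0.        ,  1.        ]])}
0.0 [ 0.15939176 -0.47339582  0.30301413] [ 9.86842424e-01  1.61681564e-01 -1.72244140e-04 -1.03584221e-03]
top stopper_grip 0.7 [384. 280.] 318 [129. 125. 119.] [ 0.398 -0.131  0.028] [ 0.415 -0.114  0.074] [ 0.382 -0.149  0.002]
top stopper_grip 0.68 [378. 177.] 299 [117. 113. 107.] [ 0.599 -0.117  0.044] [ 0.629 -0.102  0.074] [ 0.588 -0.135  0.   ]
top stopper_grip 0.62 [388. 220
[... 969 characters left out ...]
152.] 355 [107.  23.  20.] [ 0.506 -0.111  0.15 ] [ 0.516 -0.101  0.175] [ 0.494 -0.134  0.125]
scene orange_bottle 0.97 [261. 199.] 1512 [105.  98.  92.] [ 0.507 -0.004  0.091] [0.528 0.009 0.136] [ 0.472 -0.044  0.051]
scene green_bottle 0.7 [218. 156.] 902 [72. 65. 31.] [ 0.517 -0.2    0.095] [ 0.535 -0.186  0.136] [ 0.486 -0.238  0.054]
scene tray_in 0.66 [364. 335.] 11293 [160. 165. 146.] [0.487 0.283 0.005] [0.56  0.364 0.021] [0.412 0.177 0.003]
scene tray_in 0.43 [235. 152.] 381 [107.  26.  22.] [ 0.506 -0.112  0.148] [ 0.516 -0.101  0.175] [ 0.485 -0.137  0.121]
scene bottle_mouth 0.61 [235. 181.] 863 [84. 46. 21.] [ 0.517 -0.101  0.089] [ 0.531 -0.088  0.122] [ 0.484 -0.142  0.05 ]
```

View pics/both0.png

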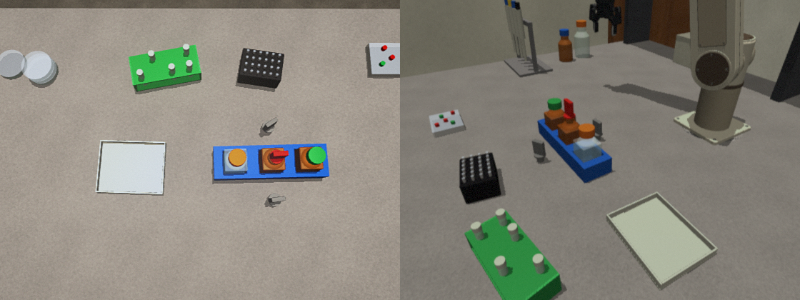

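The red paddle sits in the middle well, at about (388,220) in the top picture. Grey look-alikes stand on either side of the holder, and the tray is at (184,234). Next I'll fit the paddle's centre and yaw.

```bash
cat > fit.py <<'E'
from h import *
def red(cam,zmin,zmax=.3,name=None):
    im,d,W=look(cam,name); f=im.astype(int)
    m=(f[...,0]>2*f[...,1])&(f[...,0]>2.2*f[...,2])&(f[...,0]>60)&(d>0)&(W[...,2]>zmin)&(W[...,2]<zmax)
    return W[m],m
def fitrect(Q):
    (c,s,a)=cv2.minAreaRect((Q[:,:2]*1000).astype(np.float32)); return np.round(c,1),np.round(s,1),round(a,1)
E
python3 - <<'E'
from fit import *
for c in('top','scene'):
  Q,_=red(c,.135)
  k=abs(Q[:,1]+.117)<.04; Q=Q[k]
  zt=np.percentile(Q[:,2],97); print(c,len(Q),'top z',zt,'all',fitrect(Q),'top',fitrect(Q[Q[:,2]>zt-.006]))
  im,d,W=look(c); f=im.astype(int)
  b=(f[...,2]>1.6*f[...,0])&(f[...,2]>1.3*f[...,1])&(abs(W[...,2]-.05)<.004)&(d>0)
  print('holder',b.sum(),fitrect(W[b]))
  w=(W[...,2]<.03)&(d>0)&(abs(W[...,0]-.484)<.09)&(abs(W[...,1]-.27)<.12)&(W[...,2]>.012); print('tray',fitrect(W[w]))
from scipy.spatial.transform import Rotation as R
o=bot.get_obs();print(R.from_quat(o['tool_rot']).as_matrix().round(3),o['clock'],o['grip_width'],o['joint_pos'])
E
```

```text
top 203 top z 0.17575653275610148 all (array([ 500.2, -117.5]), array([12.3, 35.7]), 4.0) top (array([ 500.2, -117.7]), array([12.1, 35.3]), 2.7)
holder 3450 (array([ 500.2, -118.2]), array([ 90.7, 310.5]), 2.0)
tray (array([484.2, 271.6]), array([190.9, 150.3]), 89.0)
scene 238 top z 0.1749520781866108 all (array([ 503.1, -117.8]), array([10.7, 36. ]), 9.2) top (array([ 502.9, -118.4]), array([ 9.4, 34.6]), 6.9)
holder 1167 (array([651.2, -74.5]), array([344.4, 317.7]), 16.2)
tray (array([484.7, 269.5]), array([191.6, 152. ]), 88.9)
[[ 0.948  0.319 -0.   ]
 [ 0.319 -0.948 -0.   ]
 [-0.     0.    -1.   ]] 0.8 0.08531263911235264 [-1.24598073e+00  2.40524994e-01  5.02698282e-03  1.33525543e+00
 -3.32425134e-05  1.57077668e+00]
```

>>> step_arm(
  rows=[
    [[25,-13,0],-4],
    [[70,-37,0],-12],
    [[120,-63,0],-20],
    [[170,-89,0],-29],
    [[220,-115,0],-37],
    [[270,-141,0],-46],
    [[320,-167,0],-54],
    [[370,-193,0],-63],
    [[410,-214,0],-70],
    [[430,-224,0],-73],
    [[437,-228,0],-74.5],
    [[437,-228,0],-74.5],
  ],
  claw=-0.3,
)

```text
clock: 2.3
eef_pos: [0.5008, -0.1184, 0.3038]
tool_rot: [0.688, 0.726, -0.0, -0.0]
ft_force: [-0.6, -0.4, -0.2]
grip_width: 0.0554
grasp_force: 0.0
```

```bash
cat > st.py <<'E'
from h import *
from scipy.spatial.transform import Rotation as R
o=bot.get_obs();M=R.from_quat(o['tool_rot']).as_matrix()
print(o['clock'],o['eef_pos'].round(4),'ydir',np.degrees(np.arctan2(M[1,1],M[0,1])).round(2),'tilt',M[2].round(4),'F',np.round(o['ft_force'],2),np.round(o['ft_torque'],2),'w',o['grip_width'],o['grasp_force'],'j',np.round(o['joint_pos'],3))
E
cat > v.py <<'E'
import sys
from fit import *
import st
for c in ('top','scene'):
  Q,m=red(c,.12,name=sys.argv[1]+c); print(c,len(Q),fitrect(Q) if len(Q)>5 else '', Q[:,2].max() if len(Q) else '')
I=[cv2.imread(f'pics/{sys.argv[1]}{c}.png') for c in('top','scene')]
a=np.hstack([cv2.resize(I[0][150:300,310:510],(400,300)),cv2.resize(I[1][90:240,140:340],(400,300))]);cv2.imwrite(f'pics/{sys.argv[1]}.png',a)
E
python3 v.py a
```

```text
2.3 [ 0.5008 -0.1184  0.3038] ydir 3.11 tilt [-2.e-04 -6.e-04 -1.e+00] F [-0.57 -0.39 -0.24] [-0.01 -0.03 -0.02] w 0.05543881320214885 0.0 j [-0.232  0.27   0.043  1.345 -0.     1.285]
top 375 (array([496.8, -68.7]), array([ 34.8, 133.3]), 4.8) 0.17915799492040363
scene 518 (array([ 276.2, -494.5]), array([1087.5,   85.4]), 62.3) 0.19856721161455926
```

View pics/a.png

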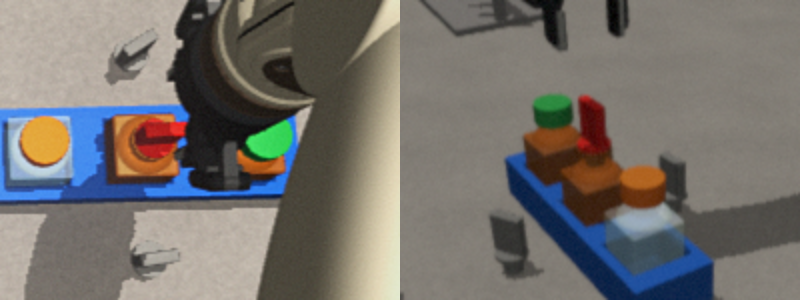

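Both views show the gripper above the red paddle, and the jaws straddle it along x. The paddle is at about (590,120) in the crop, and the neighbouring bottles are clear.

>>> step_arm(
  rows=[
    [[0,0,12],0],
    [[0,0,32],0],
    [[0,0,55],0],
    [[0,0,75],0],
    [[0,0,88],0],
    [[0,0,94],0],
    [[0,0,94],0],
  ],
)

```text
clock: 3.28
eef_pos: [0.5008, -0.1185, 0.2098]
tool_rot: [0.688, 0.726, -0.0, -0.0]
ft_force: [0.4, -0.8, -0.1]
grip_width: 0.0555
grasp_force: 0.0
```

>>> step_arm(
  rows=[
    [[0,0,0],0],
    [[0,0,0],0],
    [[0,0,0],0],
    [[0,0,0],0],
    [[0,0,0],0],
    [[0,0,0],0],
    [[0,0,0],0],
    [[0,0,0],0],
  ],
  claw=1,
)

```text
clock: 4.28
eef_pos: [0.5014, -0.1184, 0.2106]
tool_rot: [0.688, 0.726, 0.0, 0.001]
ft_force: [-0.2, -0.1, 5.8]
grip_width: 0.0114
grasp_force: 59.0
```

```bash
python3 v.py b
```

```text
4.275 [ 0.5014 -0.1184  0.2106] ydir 3.11 tilt [-4.0e-04  1.6e-03 -1.0e+00] F [-0.21 -0.15  5.77] [ 0.03  0.11 -0.03] w 0.011419442962784502 59.04331147670746 j [-0.232  0.329 -0.125  1.115  0.     1.285]
top 115 (array([480.4, -63.5]), array([ 37.3, 112.1]), 17.6) 0.275492665069467
scene 407 (array([ 275.8, -495.2]), array([1090. ,   85.5]), 62.3) 0.1990464125462134
```

View pics/b.png

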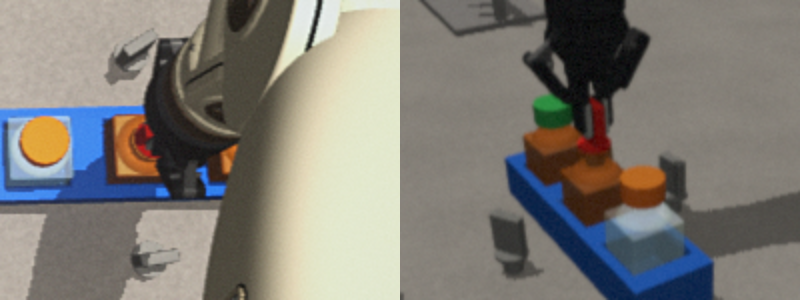

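Gripped: the opening is 11.4 mm, with a slight downward press. Now the anticlockwise turn (negative about tool z), with an eased rise.

>>> step_arm(
  rows=[
    [[0,0,0],-3],
    [[0,0,-0.4],-6],
    [[0,0,-0.8],-9],
    [[0,0,-1.1],-12],
    [[0,0,-1.4],-15],
    [[0,0,-1.7],-18],
    [[0,0,-2.0],-21],
    [[0,0,-2.3],-24],
    [[0,0,-2.5],-26],
    [[0,0,-2.5],-27],
  ],
)

```text
clock: 5.62
eef_pos: [0.5005, -0.1183, 0.2114]
tool_rot: [0.499, 0.867, -0.0, -0.001]
ft_force: [1.2, -0.1, -6.1]
grip_width: 0.0114
grasp_force: 58.2
```

```bash
python3 st.py
```

```text
5.625 [ 0.5005 -0.1183  0.2114] ydir 30.14 tilt [ 0.0012 -0.0014 -1.    ] F [ 1.2  -0.13 -6.09] [-0.23 -0.34 -0.18] w 0.011386862469841679 58.17333698272705 j [-0.232  0.329 -0.123  1.12  -0.     0.813]
```

>>> step_arm(
  rows=[
    [[0,0,0.4],3],
    [[0,0,0.4],7],
    [[0,0,0.2],11],
    [[0,0,0],15],
    [[0,0,-0.3],19],
    [[0,0,-0.6],23],
    [[0,0,-0.8],27],
  ],
)

```text
clock: 6.5
eef_pos: [0.5008, -0.1184, 0.2129]
tool_rot: [0.688, 0.725, -0.0, -0.0]
ft_force: [0.7, -1.2, -4.1]
grip_width: 0.0111
grasp_force: 58.5
```

```bash
python3 st.py
```

```text
6.5 [ 0.5008 -0.1184  0.2129] ydir 3.02 tilt [-3.e-04 -6.e-04 -1.e+00] F [ 0.69 -1.21 -4.13] [-0.23 -0.34  0.13] w 0.011097208513335712 58.50345075130463 j [-0.232  0.327 -0.121  1.123 -0.     1.286]
```

>>> step_arm(
  rows=[
    [[0,0,-0.2],4],
    [[0,0,-0.4],8],
    [[0,0,-0.7],12],
    [[0,0,-1.0],16],
    [[0,0,-1.2],20],
    [[0,0,-1.5],24],
    [[0,0,-1.7],27],
  ],
)

```text
clock: 7.38
eef_pos: [0.5011, -0.1185, 0.2148]
tool_rot: [0.838, 0.545, -0.0, 0.0]
ft_force: [2.0, -1.1, -4.4]
grip_width: 0.0108
grasp_force: 58.6
```

```bash
python3 v.py c
```

```text
7.375 [ 0.5011 -0.1185  0.2148] ydir -23.96 tilt [-4.e-04  4.e-04 -1.e+00] F [ 1.98 -1.1  -4.4 ] [-0.22 -0.42  0.17] w 0.01076203393098014 58.62316131591797 j [-0.232  0.326 -0.118  1.126 -0.     1.757]
top 68 (array([483.3, -56.5]), array([ 27.6, 103.5]), 14.5) 0.277152555820383
scene 410 (array([ 275.5, -493.4]), array([1086.7,   83.4]), 62.3) 0.1993998215323709
```

View pics/c.png

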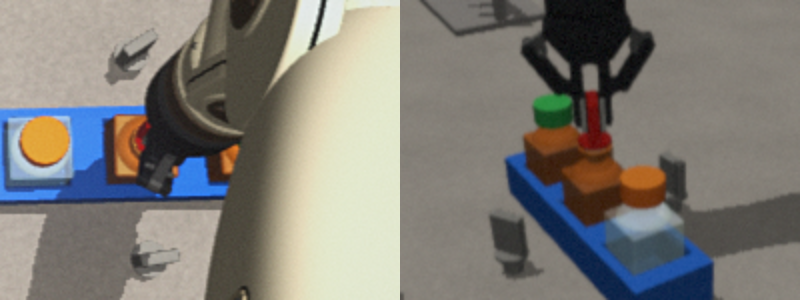

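The scene view shows the paddle turned, the flange at (595,140) just off the rim, and the bottle seated. Both turns are done. I'll keep twisting as it rises so the seal lets go without lifting the bottle.

>>> step_arm(
  rows=[
    [[0,0,0.2],-4],
    [[0,0,0],-8],
    [[0,0,-0.2],-12],
    [[0,0,-0.5],-16],
    [[0,0,-0.8],-20],
    [[0,0,-1.1],-24],
    [[0,0,-1.4],-28],
    [[0,0,-1.7],-32],
    [[0,0,-2.0],-36],
    [[0,0,-2.3],-40],
    [[0,0,-2.6],-44],
    [[0,0,-2.9],-48],
  ],
)

```text
clock: 8.98
eef_pos: [0.5003, -0.118, 0.2175]
tool_rot: [0.542, 0.84, -0.0, -0.001]
ft_force: [-0.2, 0.5, -3.3]
grip_width: 0.0113
grasp_force: 58.6
```

>>> step_arm(
  rows=[
    [[0,0,0.2],4],
    [[0,0,0],8],
    [[0,0,-0.2],12],
    [[0,0,-0.5],16],
    [[0,0,-0.8],20],
    [[0,0,-1.1],24],
    [[0,0,-1.4],28],
    [[0,0,-1.7],32],
    [[0,0,-2.0],36],
    [[0,0,-2.3],40],
    [[0,0,-2.6],44],
    [[0,0,-2.9],48],
  ],
)

```text
clock: 10.48
eef_pos: [0.501, -0.1183, 0.2211]
tool_rot: [0.838, 0.545, 0.0, 0.0]
ft_force: [0.2, 0.1, 0.0]
grip_width: 0.0114
grasp_force: 59.0
```

```bash
python3 st.py
```

```text
10.475 [ 0.501  -0.1183  0.2211] ydir -23.95 tilt [ 3.e-04  4.e-04 -1.e+00] F [0.22 0.07 0.02] [-0.06 -0.2   0.03] w 0.011362089928107453 58.96384656429291 j [-0.232  0.32  -0.108  1.141  0.     1.757]
```

The force has dropped to about zero, so the stopper is free. Lifting.

>>> step_arm(
  rows=[
    [[0,0,-2],0],
    [[0,0,-5],0],
    [[0,0,-9],0],
    [[0,0,-14],0],
    [[0,0,-22],0],
    [[0,0,-35],0],
    [[0,0,-50],0],
    [[0,0,-65],0],
    [[0,0,-80],0],
    [[0,0,-90],0],
    [[0,0,-95],0],
    [[0,0,-95],0],
  ],
)

```text
clock: 11.98
eef_pos: [0.501, -0.1183, 0.3159]
tool_rot: [0.838, 0.545, 0.0, 0.0]
ft_force: [-0.4, -0.5, -1.1]
grip_width: 0.0114
grasp_force: 59.0
```

```bash
python3 v.py d
python3 - <<'E'
from h import *
from scipy.spatial.transform import Rotation as R
o=bot.get_obs();M=R.from_quat(o['tool_rot']).as_matrix()
print(M.T@(np.array([.470,.265,o['eef_pos'][2]])-o['eef_pos'])*1000)
E
```

```text
11.975 [ 0.501  -0.1183  0.3159] ydir -23.89 tilt [ 1.e-04  3.e-04 -1.e+00] F [-0.38 -0.48 -1.08] [-0.    0.02 -0.01] w 0.011353177869605468 58.965824246406555 j [-0.232  0.265  0.069  1.374  0.     1.756]
top 105 (array([489. , -67.5]), array([ 22.4, 127.2]), 14.5) 0.2804592283851022
scene 440 (array([ 274.7, -495. ]), array([1089.1,   83.4]), 62.3) 0.28143944677332056
[ 3.38003525e+02 -1.83305568e+02  1.20335590e-01]
```

View pics/d.png

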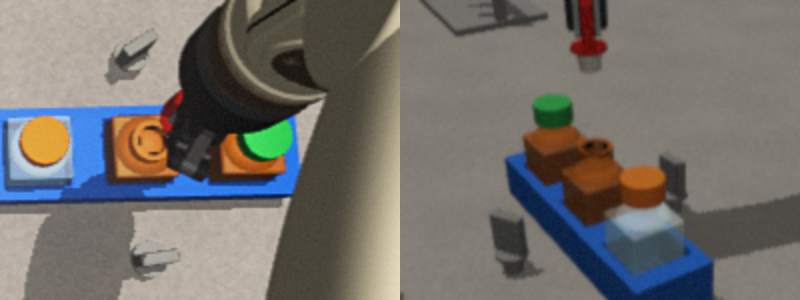

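The stopper is out with its white plug showing at (590,60), and the amber bottle is still seated with its mouth open at (595,150). Going to the tray.

>>> step_arm(
  rows=[
    [[14,-8,0],0],
    [[44,-24,0],0],
    [[80,-43,0],0],
    [[118,-64,0],0],
    [[156,-85,0],0],
    [[194,-105,0],0],
    [[232,-126,0],0],
    [[270,-146,0],0],
    [[305,-165,0],0],
    [[326,-177,0],0],
    [[338,-183,0],0],
    [[338,-183,0],0],
  ],
)

```text
clock: 13.58
eef_pos: [0.47, 0.2655, 0.3153]
tool_rot: [0.838, 0.546, -0.0, 0.0]
ft_force: [-0.8, -0.8, -0.2]
grip_width: 0.0113
grasp_force: 59.0
```

>>> step_arm(
  rows=[
    [[0,0,15],0],
    [[0,0,40],0],
    [[0,0,70],0],
    [[0,0,100],0],
    [[0,0,130],0],
    [[0,0,155],0],
    [[0,0,175],0],
    [[0,0,188],0],
    [[0,0,194],0],
    [[0,0,197],0],
    [[0,0,197],0],
  ],
)

```text
clock: 14.95
eef_pos: [0.4708, 0.2649, 0.1191]
tool_rot: [0.838, 0.545, 0.0, 0.0]
ft_force: [0.5, 0.2, -0.0]
grip_width: 0.0111
grasp_force: 59.0
```

```bash
cat > w.py <<'E'
import sys,st
from h import *
D={c:look(c,sys.argv[1]+c) for c in('top','scene')}
I=[cv2.cvtColor(D[c][0],cv2.COLOR_RGB2BGR) for c in D]
a=np.hstack([cv2.resize(I[0],(400,300)),cv2.resize(I[1],(400,300))]);cv2.imwrite(f'pics/{sys.argv[1]}.png',a)
E
python3 w.py e
```

```text
14.95 [0.4708 0.2649 0.1191] ydir -23.9 tilt [ 7.e-04  5.e-04 -1.e+00] F [ 0.49  0.2  -0.03] [-0.03 -0.02  0.01] w 0.011050549750341088 58.99975776672363 j [ 0.513  0.469 -0.178  0.923 -0.     2.5  ]
```

View pics/e.png

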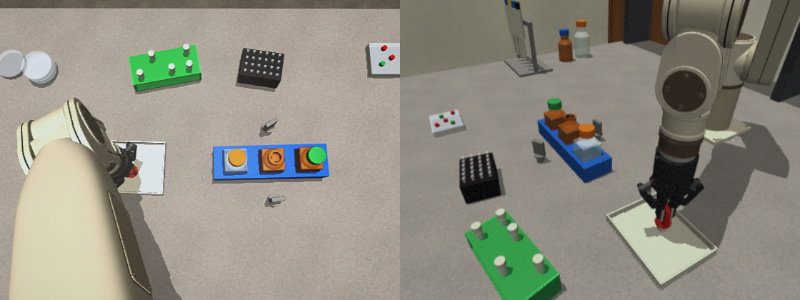

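The stopper hangs inside the tray at about (665,215), just above the floor. Lowering until it touches.

>>> step_arm(
  rows=[
    [[0,0,1],0],
    [[0,0,2],0],
    [[0,0,3],0],
    [[0,0,4],0],
    [[0,0,4],0],
  ],
)

```text
clock: 15.68
eef_pos: [0.4704, 0.2648, 0.1146]
tool_rot: [0.838, 0.545, -0.0, -0.0]
ft_force: [0.6, 0.3, -0.8]
grip_width: 0.0117
grasp_force: 59.0
```

>>> step_arm(
  rows=[
    [[0,0,0.7],0],
    [[0,0,1.4],0],
    [[0,0,2],0],
    [[0,0,2],0],
  ],
)

```text
clock: 16.18
eef_pos: [0.4705, 0.2649, 0.1127]
tool_rot: [0.838, 0.545, 0.0, -0.0]
ft_force: [-0.9, 0.3, -1.6]
grip_width: 0.0115
grasp_force: 59.2
```

>>> step_arm(
  rows=[
    [[0,0,0.5],0],
    [[0,0,1],0],
    [[0,0,1.5],0],
    [[0,0,1.5],0],
  ],
)

```text
clock: 16.68
eef_pos: [0.4706, 0.2649, 0.1126]
tool_rot: [0.838, 0.545, 0.0, 0.0]
ft_force: [-2.6, -0.8, 8.8]
grip_width: 0.0111
grasp_force: 60.6
```

It's touching the floor. I'll ease off, open and retreat straight up.

>>> step_arm(
  rows=[
    [[0,0,-1],0],
    [[0,0,-1],0],
  ],
)

```text
clock: 16.92
eef_pos: [0.4706, 0.2649, 0.1126]
tool_rot: [0.838, 0.545, 0.0, -0.0]
ft_force: [-1.7, -1.4, 5.5]
grip_width: 0.0113
grasp_force: 59.8
```

>>> step_arm(
  rows=[
    [[0,0,0],0],
    [[0,0,0],0],
    [[0,0,0],0],
    [[0,0,0],0],
    [[0,0,0],0],
    [[0,0,0],0],
  ],
  claw=-0.3,
)

```text
clock: 17.68
eef_pos: [0.4705, 0.2648, 0.1122]
tool_rot: [0.838, 0.545, -0.0, 0.0]
ft_force: [1.0, 0.7, 0.4]
grip_width: 0.0558
grasp_force: 0.0
```

>>> step_arm(
  rows=[
    [[0,0,-8],0],
    [[0,0,-25],0],
    [[0,0,-50],0],
    [[0,0,-80],0],
    [[0,0,-110],0],
    [[0,0,-140],0],
    [[0,0,-155],0],
    [[0,0,-160],0],
    [[0,0,-160],0],
  ],
)

```text
clock: 18.8
eef_pos: [0.4703, 0.2647, 0.2716]
tool_rot: [0.838, 0.545, -0.0, -0.0]
ft_force: [-0.1, 0.6, -0.5]
grip_width: 0.0553
grasp_force: 0.0
```

```bash
python3 w.py f
```

```text
18.8 [0.4703 0.2647 0.2716] ydir -23.89 tilt [-8.e-04 -5.e-04 -1.e+00] F [-0.12  0.57 -0.52] [-0.03  0.03  0.04] w 0.055253690749042655 0.0 j [ 0.513  0.335  0.049  1.286 -0.     2.5  ]
```

View pics/f.png

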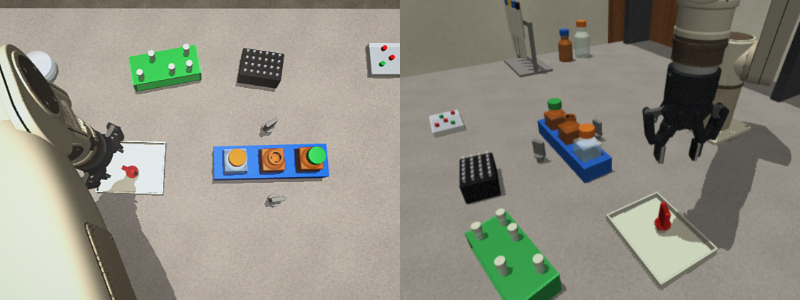

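The stopper stands in the tray at (663,218), the gripper is clear, and the bottles are undisturbed.

```bash
python3 -c "
from workcell import bot
print(bot.job_done())"
```

```text
the job is handed in; nothing more can be done
None
```

I turned the red stopper about 27° each way (plus one extra back-and-forth twist to free it), took it out with the amber bottle still seated, and left it standing in the white tray; the other two bottles look untouched, and the job was handed in at about 19 s.

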